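# Reject the swollen can at the sorting table

### The job

One of the two food cans on the sorting table is spoiled, its sides swollen out like a barrel: pick it up and push it down through the sprung flap in the top of the reject bin, keeping hold of it until it has pushed the flap well open, then let it go so that it falls inside. Take your hand out so that the flap springs shut behind it. Leave the sound, straight-sided can standing where it is.

Things in the scene. Friction and masses are not known exactly. Their poses are not given: they have to be found in the camera images.
- swollen_can_mid (a point): Centre (half-way up) of the swollen can: closed steel food can, paper label, upright, loose, 64 mm tall, 0.24 kg, z up its axis, same all round. Ends 52 mm across, sides bulging smoothly to 64 mm here, where (or up to 5 mm higher) it is gripped. A sound can and a 90 mm tall cardboard food box stand in a row with it along y, at least 100 mm apart in y: fingers closing along x have most room.
- sound_can_mid (a point): Centre (half-way up) of the sound can: same steel ends and label but straight-sided, 52 mm in diameter and 64 mm tall, standing upright and loose. It stays where it is.
- bin_mouth (a point): Centre of the mouth in the top of the reject bin, level with the top, 200 mm above the table; z up. Fixed empty grey plastic box, 210 (x) by 160 mm (y), walls 5 mm. The mouth, 160 mm along x and 110 along y, is filled by one aluminium flap hinged on the long +y edge; its free -y edge swings down inside. Fingers that close along this x fit into the mouth with the can centred here.
- flap (a joint): Flap angle, rad: 0 = shut, level with the bin's top; grows as the free edge is pushed down; stop at 1.4. 102 mm from hinge to free edge. A weak spring (about 1 N at the can) shuts it. A can centred on the mouth and pushed down until its underside is 60 mm below the bin's top opens it to about 1.1 rad and slides off it into the bin when let go.

How it is judged:
On the way:
1. the swollen can, held or pushed by the fingers, has opened the flap by over 0.6 rad, its centre within 40 mm of the mouth's centre sideways and under 25 mm above the bin's top (contact force between the fingers and swollen_can above 1 N and value of joint flap above 0.6 rad and horizontal distance between swollen_can_mid and bin_mouth below 0.04 m and z of swollen_can_mid in the frame of bin_mouth below 0.025 m), for 0.1 s.
At the end, for the whole second after the job is handed in: The swollen can lies at rest inside the bin (its centre more than 100 mm below the mouth and between the bin's walls), the flap is shut to within 0.1 rad, and the sound can stands upright (within 10 degrees) within 30 mm of where it started (z of swollen_can_mid in the frame of bin_mouth below -0.1 m and x of swollen_can_mid in the frame of bin_mouth between -0.1 and 0.1 m and y of swollen_can_mid in the frame of bin_mouth between -0.08 and 0.08 m and linear speed of swollen_can below 0.05 m/s and value of joint flap below 0.1 rad and distance of sound_can_mid from where it was at the start of the episode below 0.03 m and angle between sound_can_mid's own z axis and vertical below 0.17 rad); the robot touches nothing.
It also fails if it takes over 38 s, if anything falls off the work surface, if the arm or the gripper's body presses on something with over 40 N, if the wrist force passes 120 N, or if a joint passes its speed limit or range.

### The arm

A 6-joint arm with a two-finger parallel gripper is mounted at the origin on the work surface. World frame = base frame: x ahead of the robot, y to its left, z up, the work surface at z = 0. Lengths are in m, angles in rad, forces in N, time in s.
With the tool pointing down it reaches from about 0.275 to 0.725 m from the base axis. Payload 5.6 kg.
Tool frame: the origin (TCP) lies on the mounting face of the last link; the fingertips stand 173 mm ahead of it and the grasp point (between the pads) lies 155 mm ahead of it; z points along the fingers, y is the direction in which the jaws open and shut (so a half turn about z gives the same grasp; the last joint's range is limited). The gripper opens to 85 mm and grips with 20 to 120 N. Pads are 22 mm wide; open, the fingers measure 114 mm over their backs; the gripper's body (76 mm by 85 mm) begins 54 mm behind the grasp point. The pads swing forward as they close: fully open they stand 13 mm farther back than shut.
Start: joints at [1.406, 0.255, 0.108, 0, -1.424, -0.285], TCP at [0.239, 0.495, 0.405] pointing down, gripper open.
Joint ranges: [-2.95, 2.95], [-1.21, 1.97], [-1.09, 1.5], [-2.87, 1.71], [-2.94, -0.07], [-3.05, 3.05]. Speed limits (rad/s): [2.57, 2.57, 3.14, 3.14, 3.14, 3.14].

### API

Orientations are given as a unit quaternion [w, x, y, z].
In Python, from plant import robot gives the robot as it stands.
- The arm moves only by the tool jog_arm, never from a script. Its argument "deltas" is a list of rows, each an object with "hand": the closure in counts, from 0 (fully open) to 255 (shut); "translation": the shift along the tool's x, y, z in mm, a list of three; "turn": the turn, a rotation vector about the tool's x, y, z in rad, a list of three. In form: [{"hand": hand, "translation": [dx, dy, dz], "turn": [ax, ay, az]}, ...]. A call has 1 to 8 rows; each row shifts and turns the commanded pose from where the row before left it, along the tool's axes as they then stand; what a row does not reach is not made up. A row lasts 1/12 s, in which the tool goes at most 41.7 mm and 7.16 degrees, less where a joint would pass 70% of its speed; a pose out of reach is approached as far as the arm can. A call is refused whole if a number of a shift passes 41.7 or a number of a turn 0.125, either way. A call with a gripper value outside its range is refused whole. The fingers move at their own pace and stop on an object; the grip force is fixed at half the most. Time passes only in rows, so rows that do not move let the fingers close. It gives the time, the measured TCP pose, the force and the opening at its end, in the units of the state.
- robot.observe(): the state, without advancing time (a new reading comes with each control period).
- robot.snapshot(name): name is "side" or "top" or "wrist"; returns a dict with "image" (400x640x3 uint8, red, green, blue), "mtx" (3x3 intrinsics, pixels), "rvec" (rotation vector, rad) and "tvec" (3), from world to camera coordinates, as OpenCV has them. Camera axes: x right, y down, z forward; pixel columns grow to the right and rows downward; lengths in m; the calibration is good to about 2 mm. A picture is of the moment at which its call begins. There is no depth.
- robot.hand_in(): hands the job in, once; it reports no verdict.
The state is a dict: "t": time; "qpos": joint angles; "qvel": joint speeds; "tau": joint torques, N m; "eef_pos": TCP position; "orientation": TCP orientation; "wrist_force": force on the tool from outside, world axes, zero at the start; "ft_torque": the same for the moment, N m; "finger_gap": finger opening in m.
Only numpy, scipy, OpenCV 4.12 (cv2) and the standard library are available. Lean on these libraries where they do the work, as an engineer would, in place of code of your own. Each camera call takes 0.05 s, during which the arm holds its last target.

## Working session

There is one attempt and no reset: what is moved stays moved. The work goes in short steps, Python scripts to look and compute and a tool call to move; the robot and the scene stay as the last step left them, time stands still between calls to the robot, and variables do not carry over. Pictures are saved under pics/ and viewed, and the job is handed in when it is done.

Besides the shell and the picture viewer there is one more tool, called in YAML: its name, and indented under it one key for each argument. jog_arm: Moves the arm, as the interface text tells. Its arguments: {"type":"object","properties":{"deltas":{"type":"array"}},"required":["deltas"]}

```bash
mkdir -p pics
cat > h.py <<'E'
import numpy as np, cv2
from plant import robot
def snap(n,f):
    s=robot.snapshot(n); cv2.imwrite(f,cv2.cvtColor(s["image"],cv2.COLOR_RGB2BGR)); np.savez(f[:-4]+'.npz',**s); return s
def ray(f,uv,z):
    s=np.load(f[:-4]+'.npz'); R,_=cv2.Rodrigues(s["rvec"]); C=-R.T@s["tvec"].ravel()
    d=R.T@np.linalg.inv(s["mtx"])@np.array([*uv,1.]); return C+d*(z-C[2])/d[2]
def proj(f,P):
    s=np.load(f[:-4]+'.npz'); return cv2.projectPoints(np.array(P,float).reshape(-1,3),s["rvec"],s["tvec"],s["mtx"],None)[0].reshape(-1,2)
E
python3 - <<'E'
from h import *
print(robot.observe())
for n in("top","side"):
    s=snap(n,f"pics/{n}0.png");R,_=cv2.Rodrigues(s["rvec"]);print(n,-R.T@s["tvec"].ravel())
E
```

```text
{'t': 0.0, 'qpos': array([ 1.40560500e+00,  2.55734880e-01,  1.07014296e-01, -4.83651388e-04,
       -1.42388606e+00, -2.84589587e-01]), 'qvel': array([ 0.00090182, -0.00176922,  0.00031837,  0.00073641, -0.00025671,
       -0.00055791]), 'tau': array([ 2.83138861e-04, -3.86630380e+01,  2.37939870e+01,  5.36516637e+00,
       -6.09781928e-03, -4.69145192e-06]), 'eef_pos': array([0.23899078, 0.49517853, 0.40380438]), 'orientation': array([ 9.17814031e-04,  9.74810171e-01, -2.23034197e-01, -1.84757604e-04]), 'wrist_force': array([0.08820879, 0.16238611, 0.43524286]), 'ft_torque': array([0.05269923, 0.01565039, 0.04997777]), 'finger_gap': 0.08526172301246356}
top [ 0.4505596  -0.02614796  1.07393963]
side [ 0.20861757 -0.61603083  0.96362009]
```

View pics/top0.png

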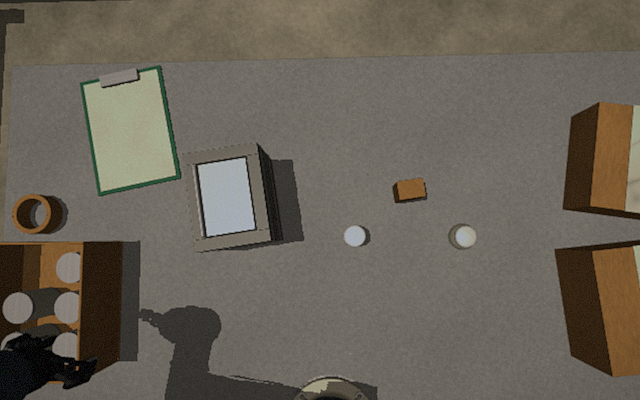

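View pics/side0.png

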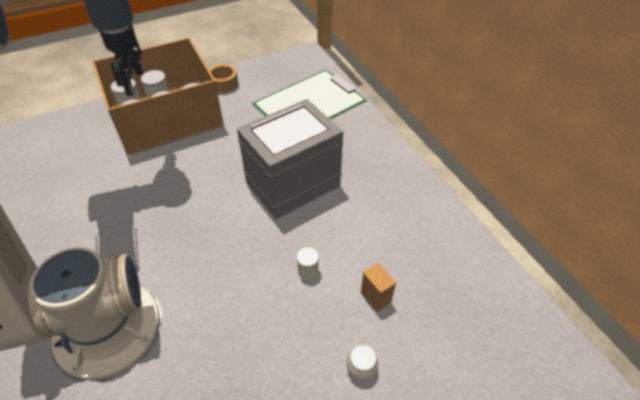

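Run:
```python
import cv2,numpy as np
t=cv2.imread('pics/top0.png');s=cv2.imread('pics/side0.png')
def c(i,x,y,w,h,k,f): cv2.imwrite(f,cv2.resize(i[y:y+h,x:x+w],None,fx=k,fy=k,interpolation=cv2.INTER_CUBIC))
a=cv2.resize(t[212:262,325:400],None,fx=8,fy=8,interpolation=2); b=cv2.resize(t[212:262,425:500],None,fx=8,fy=8,interpolation=2) if 0 else None
c(t,330,160,160,100,5,'pics/c1.png'); c(t,175,135,120,120,5,'pics/c2.png')
cv2.imwrite('pics/c3.png',np.hstack([cv2.resize(s[235:295,275:345],None,fx=5,fy=5,interpolation=2),cv2.resize(s[335:395,330:400],None,fx=5,fy=5,interpolation=2)]))
c(s,225,90,130,130,4,'pics/c4.png')
```

```text
(no output)
```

View pics/c1.png

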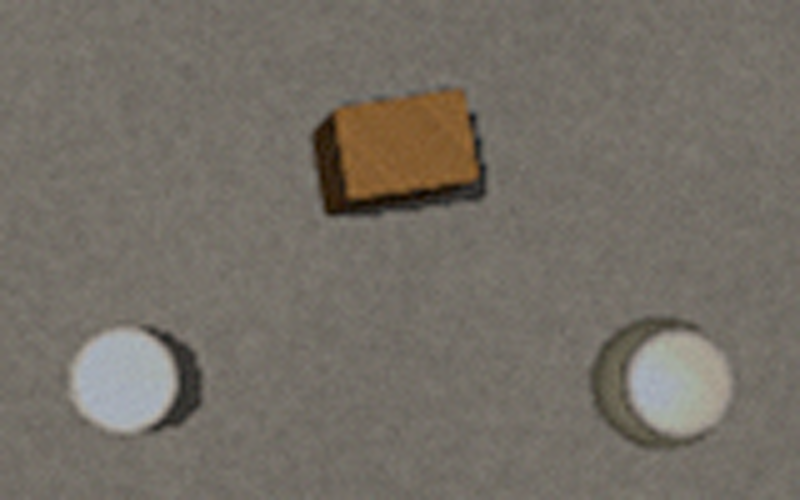

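View pics/c2.png

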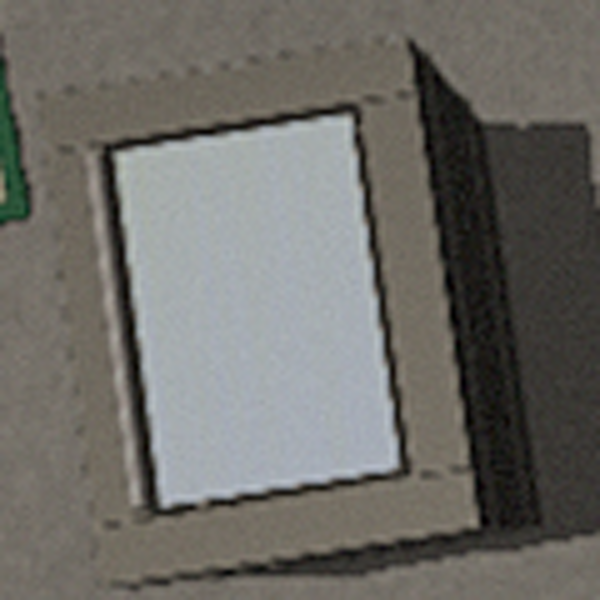

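View pics/c3.png

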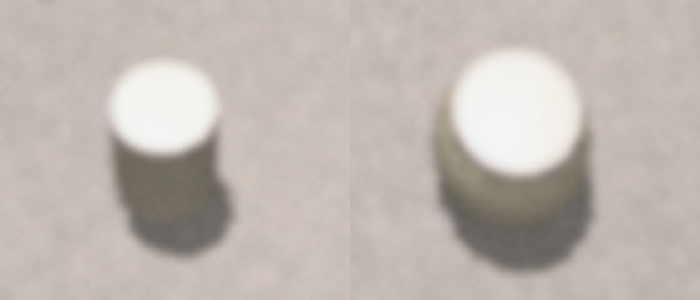

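View pics/c4.png

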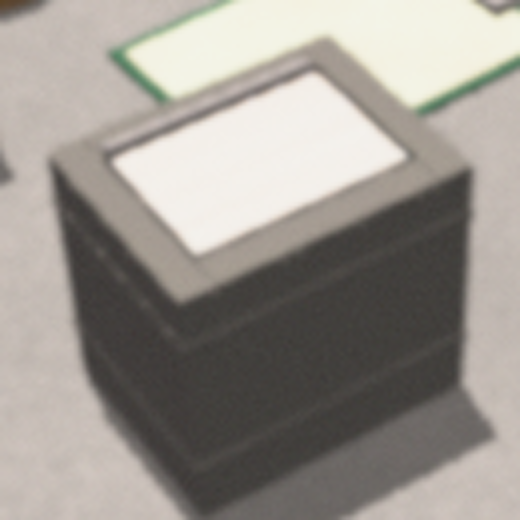

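```bash
cat >> h.py <<'E'
def tri(u1,u2):
    Ps=[]
    for f in('pics/top0','pics/side0'):
        s=np.load(f+'.npz');R,_=cv2.Rodrigues(s["rvec"]);Ps.append(s["mtx"]@np.c_[R,s["tvec"].ravel()])
    X=cv2.triangulatePoints(*Ps,np.array(u1,float),np.array(u2,float)).ravel();return X[:3]/X[3]
E
python3 - <<'E'
from h import *
T=lambda p,x,y,k:((p[0]+.5)/k-.5+x,(p[1]+.5)/k-.5+y)
sw=T((680,383),330,160,5);so=T((124,380),330,160,5)
sw2=T((166,112),330,335,5);so2=T((164,108),275,235,5)
for n,a,b in(('sw',sw,sw2),('so',so,so2)):
    print(n,ray('pics/top0.png',a,.064),ray('pics/side0.png',b,.064),tri(a,b))
tc=[(40,95),(408,42),(478,527),(103,585)];sc=[(325,40),(470,168),(182,302),(52,160)]
A=[];B=[]
for p,q in zip(tc,sc):
    a=T(p,175,135,5);b=T(q,225,90,4);A.append(ray('pics/top0.png',a,.2));B.append(ray('pics/side0.png',b,.2));print(A[-1],B[-1],tri(a,b))
for X in(A,B):
    print(np.mean(X,0),[np.linalg.norm(X[i]-X[i-1]) for i in range(4)],np.degrees([np.arctan2(*(X[0]-X[3])[[1,0]]),np.arctan2(*(X[1]-X[2])[[1,0]])]))
M=[ray('pics/top0.png',T(p,175,135,5),.2) for p in [(92,150),(355,110),(407,472),(145,518)]];print(M,np.mean(M,0))
# box
print([ray('pics/top0.png',T(p,330,160,5),.09) for p in [(333,110),(466,90),(480,180),(347,202)]])
R=cv2.Rodrigues
from scipy.spatial.transform import Rotation as Ro
q=robot.observe()['orientation'];print(Ro.from_quat(np.roll(q,-1)).as_matrix())
E
```

```text
sw [ 0.45182943 -0.32503085  0.064     ] [ 0.45100064 -0.32525821  0.064     ] [ 0.45149221 -0.32510811  0.06322414]
so [ 0.45582708 -0.06347942  0.064     ] [ 0.4554699  -0.06414483  0.064     ] [ 0.4557941  -0.0635027   0.06293264]
[0.63190348 0.30223579 0.2       ] [0.6259506  0.29704323 0.2       ] [0.6317047  0.30586277 0.19220162]
[0.65204519 0.14547714 0.2       ] [0.65117663 0.14351566 0.2       ] [0.65260749 0.14596263 0.19753865]
[0.44776799 0.11550851 0.2       ] [0.44903192 0.11480589 0.2       ] [0.44850297 0.11524453 0.19982445]
[0.42528729 0.2718331  0.2       ] [0.42473001 0.26382783 0.2       ] [0.42624673 0.27433673 0.19132606]
[0.53925099 0.20876364 0.2       ] [np.float64(0.20884102756434364), np.float64(0.1580473461254178), np.float64(0.2064637908040754), np.float64(0.15793276261972441)] [8.37076115 8.34607991]
[0.53772229 0.20479815 0.2       ] [np.float64(0.2039435919654037), np.float64(0.1555862092160202), np.float64(0.20417329554440572), np.float64(0.1509904706860666)] [9.37326675 8.08341871]
[array([0.60798279, 0.27956053, 0.2       ]), array([0.62331513, 0.16782146, 0.2       ]), array([0.47078408, 0.14513897, 0.2       ]), array([0.45282634, 0.25464383, 0.2       ])] [0.53872708 0.2117912  0.2       ]
[array([ 0.58031177, -0.16183297,  0.09      ]), array([ 0.58883708, -0.2237325 ,  0.09      ]), array([ 0.54661477, -0.22895606,  0.09      ]), array([ 0.53713695, -0.16727651,  0.09      ])]
[[ 9.00505055e-01 -4.34844995e-01 -6.89693220e-04]
 [-4.34845538e-01 -9.00503706e-01 -1.56014702e-03]
 [ 5.73508235e-05  1.70483030e-03 -9.99998545e-01]]
```

jog_arm:
  deltas:
    - {"hand":0,"translation":[0,0,-20],"turn":[0,0,0]}
    - {"hand":0,"translation":[0,0,-30],"turn":[0,0,0]}
    - {"hand":0,"translation":[22,26,0],"turn":[0,0,0]}
    - {"hand":0,"translation":[22,26,0],"turn":[0,0,0]}
    - {"hand":0,"translation":[22,26,0],"turn":[0,0,0]}
    - {"hand":0,"translation":[22,26,0],"turn":[0,0,0]}
    - {"hand":0,"translation":[22,26,0],"turn":[0,0,0]}
    - {"hand":0,"translation":[22,26,0],"turn":[0,0,0]}

```text
t: 0.77
eef_pos: [0.2901, 0.2957, 0.4543]
orientation: [0.0, 0.975, -0.223, -0.0]
wrist_force: [1.2, 0.4, -0.1]
finger_gap: 0.0857
```

jog_arm:
  deltas:
    - {"hand":0,"translation":[22,26,0],"turn":[0,0,0]}
    - {"hand":0,"translation":[22,26,0],"turn":[0,0,0]}
    - {"hand":0,"translation":[22,26,0],"turn":[0,0,0]}
    - {"hand":0,"translation":[22,26,0],"turn":[0,0,0]}
    - {"hand":0,"translation":[22,26,0],"turn":[0,0,0]}
    - {"hand":0,"translation":[22,26,0],"turn":[0,0,0]}
    - {"hand":0,"translation":[22,26,0],"turn":[0,0,0]}
    - {"hand":0,"translation":[22,26,0],"turn":[0,0,0]}

```text
t: 1.43
eef_pos: [0.3579, 0.0319, 0.4546]
orientation: [-0.0, 0.975, -0.223, -0.0]
wrist_force: [1.8, 0.1, -0.1]
finger_gap: 0.0855
```

jog_arm:
  deltas:
    - {"hand":0,"translation":[22,26,0],"turn":[0,0,0]}
    - {"hand":0,"translation":[22,26,0],"turn":[0,0,0]}
    - {"hand":0,"translation":[22,26,0],"turn":[0,0,0]}
    - {"hand":0,"translation":[22,26,0],"turn":[0,0,0]}
    - {"hand":0,"translation":[22,26,0],"turn":[0,0,0]}
    - {"hand":0,"translation":[22,26,0],"turn":[0,0,0]}
    - {"hand":0,"translation":[22,26,0],"turn":[0,0,0]}
    - {"hand":0,"translation":[22,26,0],"turn":[0,0,0]}

```text
t: 2.1
eef_pos: [0.4262, -0.2321, 0.4543]
orientation: [-0.0, 0.975, -0.223, -0.0]
wrist_force: [0.6, 0.3, 0.6]
finger_gap: 0.0853
```

jog_arm:
  deltas:
    - {"hand":0,"translation":[0,0,0],"turn":[0,0,0.12]}
    - {"hand":0,"translation":[0,0,0],"turn":[0,0,0.12]}
    - {"hand":0,"translation":[0,0,0],"turn":[0,0,0.12]}
    - {"hand":0,"translation":[0,0,0],"turn":[0,0,0.12]}
    - {"hand":0,"translation":[0,0,0],"turn":[0,0,0.12]}
    - {"hand":0,"translation":[0,0,0],"turn":[0,0,0.12]}
    - {"hand":0,"translation":[0,0,0],"turn":[0,0,0.12]}
    - {"hand":0,"translation":[0,0,0],"turn":[0,0,0.12]}

```text
t: 2.77
eef_pos: [0.4262, -0.2302, 0.4542]
orientation: [0.0, 0.76, -0.65, -0.001]
wrist_force: [-0.2, -0.4, -0.0]
finger_gap: 0.0853
```

jog_arm:
  deltas:
    - {"hand":0,"translation":[0,0,0],"turn":[0,0,0.12]}
    - {"hand":0,"translation":[0,0,0],"turn":[0,0,0.04]}
    - {"hand":0,"translation":[0,0,0],"turn":[0,0,0]}
    - {"hand":0,"translation":[0,0,0],"turn":[0,0,0]}

```text
t: 3.1
eef_pos: [0.4262, -0.2302, 0.4544]
orientation: [0.0, 0.708, -0.706, -0.0]
wrist_force: [0.2, -0.5, 0.3]
finger_gap: 0.0857
```

```bash
cat >> h.py <<'E'
from scipy.spatial.transform import Rotation as Ro
def st():
    o=robot.observe();R=Ro.from_quat(np.roll(o['orientation'],-1)).as_matrix()
    print(o['t'],o['eef_pos'].round(4),'yaw y',np.degrees(np.arctan2(R[1,1],R[0,1])).round(2),'z',R[:,2].round(4),'gap',round(o['finger_gap'],4),'F',o['wrist_force'].round(1));return o,R
def delta(p):
    o,R=st();print('tool mm',(1000*R.T@(np.array(p)-o['eef_pos'])).round(1))
E
python3 - <<'E'
from h import *
delta([.4515,-.325,.183])
snap('wrist','pics/w1.png')
E
```

```text
3.1 [ 0.4262 -0.2302  0.4544] yaw y -179.85 z [-6.e-04  4.e-04 -1.e+00] gap 0.0857 F [ 0.2 -0.5  0.3]
tool mm [ 95.  -25.2 271.3]
```

View pics/w1.png

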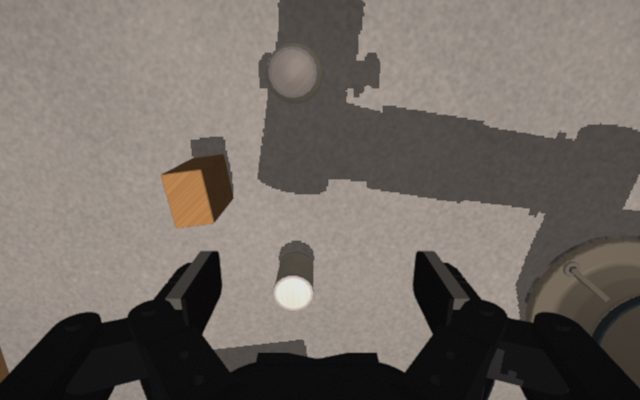

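Run:
```python
from h import *
print(ray('pics/w1.png',(293.5,72),.064),ray('pics/w1.png',(293.5,293),.064))
```

```text
[ 0.45028749 -0.32413066  0.064     ] [ 0.45484636 -0.06279153  0.064     ]
```

jog_arm:
  deltas:
    - {"hand":0,"translation":[31,-8,0],"turn":[0,0,0]}
    - {"hand":0,"translation":[32,-8,0],"turn":[0,0,0]}
    - {"hand":0,"translation":[32,-9,0],"turn":[0,0,0]}
    - {"hand":0,"translation":[0,0,30],"turn":[0,0,0]}
    - {"hand":0,"translation":[0,0,30],"turn":[0,0,0]}
    - {"hand":0,"translation":[0,0,30],"turn":[0,0,0]}
    - {"hand":0,"translation":[0,0,30],"turn":[0,0,0]}
    - {"hand":0,"translation":[0,0,30],"turn":[0,0,0]}

```text
t: 3.82
eef_pos: [0.4511, -0.3252, 0.3032]
orientation: [-0.0, 0.708, -0.706, -0.0]
wrist_force: [0.5, -0.4, 0.2]
finger_gap: 0.0852
```

Run:
```python
from h import *
delta([.4515,-.325,.183])
snap('wrist','pics/w2.png')
```

```text
3.8167 [ 0.4511 -0.3252  0.3032] yaw y -179.87 z [-0.e+00  1.e-04 -1.e+00] gap 0.0852 F [ 0.5 -0.4  0.2]
tool mm [ -0.2  -0.4 120.2]
```

View pics/w2.png

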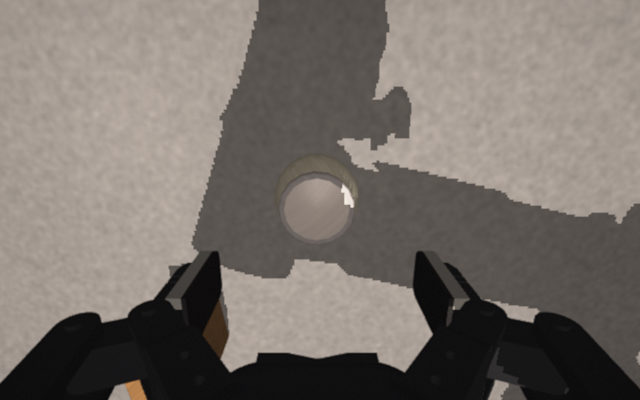

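The wrist view shows the swollen can (bulge visible, centre about (317,207)), midway between the fingers (inner edges at columns 220 and 414). I'll descend.

jog_arm:
  deltas:
    - {"hand":0,"translation":[0,0,30],"turn":[0,0,0]}
    - {"hand":0,"translation":[0,0,30],"turn":[0,0,0]}
    - {"hand":0,"translation":[0,0,20],"turn":[0,0,0]}
    - {"hand":0,"translation":[0,0,15],"turn":[0,0,0]}
    - {"hand":0,"translation":[0,0,12],"turn":[0,0,0]}
    - {"hand":0,"translation":[0,0,9],"turn":[0,0,0]}
    - {"hand":0,"translation":[0,0,4],"turn":[0,0,0]}
    - {"hand":0,"translation":[0,0,0],"turn":[0,0,0]}

```text
t: 4.53
eef_pos: [0.4514, -0.3252, 0.1844]
orientation: [0.0, 0.708, -0.707, -0.0]
wrist_force: [-0.4, -0.2, -0.4]
finger_gap: 0.0854
```

Run:
```python
from h import *
delta([.4515,-.325,.183])
s=snap('side','pics/s2.png')
i=cv2.imread('pics/s2.png')[290:400,300:440];cv2.imwrite('pics/s2c.png',cv2.resize(i,None,fx=5,fy=5,interpolation=2))
```

```text
4.5333 [ 0.4514 -0.3252  0.1844] yaw y -179.92 z [-9.e-04  3.e-04 -1.e+00] gap 0.0854 F [-0.4 -0.2 -0.4]
tool mm [-0.2 -0.1  1.4]
```

View pics/s2c.png

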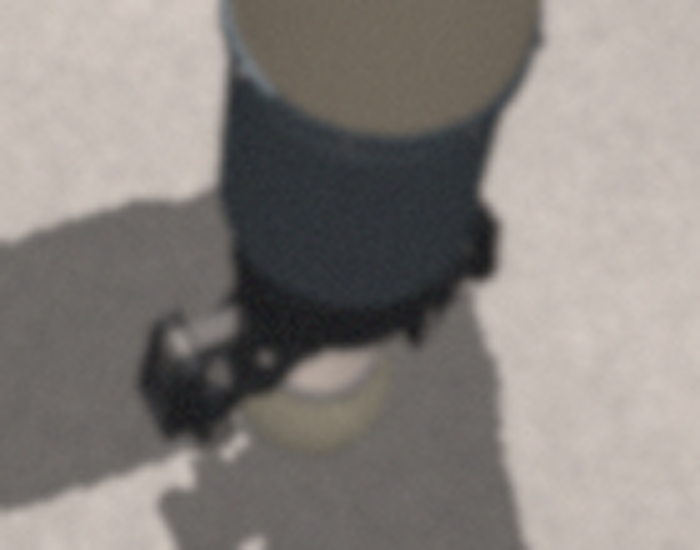

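jog_arm:
  deltas:
    - {"hand":255,"translation":[0,0,1],"turn":[0,0,0]}
    - {"hand":255,"translation":[0,0,0],"turn":[0,0,0]}
    - {"hand":255,"translation":[0,0,0],"turn":[0,0,0]}
    - {"hand":255,"translation":[0,0,0],"turn":[0,0,0]}
    - {"hand":255,"translation":[0,0,0],"turn":[0,0,0]}
    - {"hand":255,"translation":[0,0,0],"turn":[0,0,0]}
    - {"hand":255,"translation":[0,0,0],"turn":[0,0,0]}
    - {"hand":255,"translation":[0,0,0],"turn":[0,0,0]}

```text
t: 5.25
eef_pos: [0.4516, -0.3254, 0.1853]
orientation: [-0.0, 0.708, -0.707, 0.001]
wrist_force: [-2.6, 2.5, 5.8]
finger_gap: 0.0613
```

jog_arm:
  deltas:
    - {"hand":255,"translation":[0,0,-5],"turn":[0,0,0]}
    - {"hand":255,"translation":[0,0,-10],"turn":[0,0,0]}
    - {"hand":255,"translation":[0,0,-15],"turn":[0,0,0]}
    - {"hand":255,"translation":[0,0,-20],"turn":[0,0,0]}
    - {"hand":255,"translation":[0,0,-25],"turn":[0,0,0]}
    - {"hand":255,"translation":[0,0,-25],"turn":[0,0,0]}
    - {"hand":255,"translation":[0,0,-25],"turn":[0,0,0]}
    - {"hand":255,"translation":[0,0,-25],"turn":[0,0,0]}

```text
t: 5.92
eef_pos: [0.451, -0.325, 0.3357]
orientation: [-0.0, 0.707, -0.707, 0.0]
wrist_force: [-0.0, -0.5, -2.1]
finger_gap: 0.0612
```

jog_arm:
  deltas:
    - {"hand":255,"translation":[0,0,-25],"turn":[0,0,0]}
    - {"hand":255,"translation":[0,0,-25],"turn":[0,0,0]}
    - {"hand":255,"translation":[0,0,-25],"turn":[0,0,0]}
    - {"hand":255,"translation":[0,0,-20],"turn":[0,0,0]}
    - {"hand":255,"translation":[0,0,-15],"turn":[0,0,0]}
    - {"hand":255,"translation":[0,0,0],"turn":[0,0,0]}

```text
t: 6.42
eef_pos: [0.4511, -0.3254, 0.4481]
orientation: [-0.001, 0.707, -0.707, 0.003]
wrist_force: [0.3, -0.5, -1.4]
finger_gap: 0.061
```

Run:
```python
from h import *
delta([.5385,.209,.45])
snap('wrist','pics/w3.png');snap('side','pics/s3.png')
i=cv2.imread('pics/s3.png')[200:400,260:480];cv2.imwrite('pics/s3c.png',cv2.resize(i,None,fx=3,fy=3,interpolation=2))
```

```text
6.4167 [ 0.4511 -0.3254  0.4481] yaw y -179.94 z [ 0.0062 -0.0036 -1.    ] gap 0.061 F [ 0.3 -0.5 -1.4]
tool mm [-534.3  -87.9   -3.3]
```

View pics/w3.png

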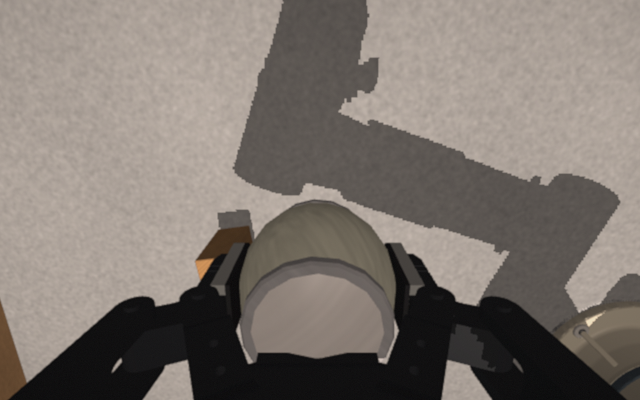

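View pics/s3c.png

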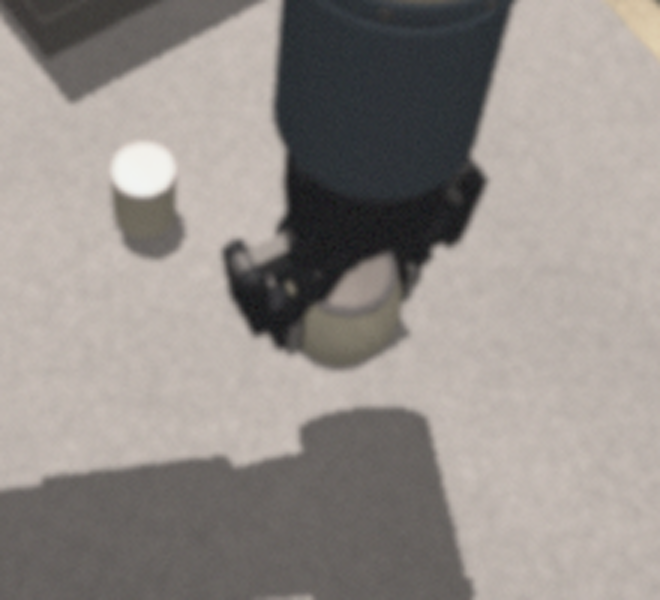

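jog_arm:
  deltas:
    - {"hand":255,"translation":[-10,-2,0],"turn":[0,0,0]}
    - {"hand":255,"translation":[-20,-3,0],"turn":[0,0,0]}
    - {"hand":255,"translation":[-30,-5,0],"turn":[0,0,0]}
    - {"hand":255,"translation":[-30,-5,0],"turn":[0,0,0]}
    - {"hand":255,"translation":[-30,-5,0],"turn":[0,0,0]}
    - {"hand":255,"translation":[-30,-5,0],"turn":[0,0,0]}
    - {"hand":255,"translation":[-30,-5,0],"turn":[0,0,0]}
    - {"hand":255,"translation":[-30,-5,0],"turn":[0,0,0]}

```text
t: 7.18
eef_pos: [0.4857, -0.1132, 0.4422]
orientation: [0.001, 0.708, -0.707, -0.001]
wrist_force: [1.2, 0.4, -1.9]
finger_gap: 0.0614
```

jog_arm:
  deltas:
    - {"hand":255,"translation":[-30,-5,0],"turn":[0,0,0]}
    - {"hand":255,"translation":[-30,-5,0],"turn":[0,0,0]}
    - {"hand":255,"translation":[-30,-5,0],"turn":[0,0,0]}
    - {"hand":255,"translation":[-30,-5,0],"turn":[0,0,0]}
    - {"hand":255,"translation":[-30,-5,0],"turn":[0,0,0]}
    - {"hand":255,"translation":[-30,-5,0],"turn":[0,0,0]}
    - {"hand":255,"translation":[-30,-5,0],"turn":[0,0,0]}
    - {"hand":255,"translation":[-30,-5,0],"turn":[0,0,0]}

```text
t: 7.85
eef_pos: [0.5253, 0.1268, 0.4422]
orientation: [0.001, 0.708, -0.707, -0.001]
wrist_force: [0.5, -1.3, -2.2]
finger_gap: 0.0613
```

jog_arm:
  deltas:
    - {"hand":255,"translation":[-25,-5,0],"turn":[0,0,0]}
    - {"hand":255,"translation":[-20,-4,0],"turn":[0,0,0]}
    - {"hand":255,"translation":[-20,-3,0],"turn":[0,0,0]}
    - {"hand":255,"translation":[-10,-1,0],"turn":[0,0,0]}
    - {"hand":255,"translation":[-5,0,0],"turn":[0,0,-0.07]}
    - {"hand":255,"translation":[0,0,0],"turn":[0,0,-0.077]}
    - {"hand":255,"translation":[0,0,0],"turn":[0,0,0]}
    - {"hand":255,"translation":[0,0,0],"turn":[0,0,0]}

```text
t: 8.52
eef_pos: [0.5385, 0.2048, 0.4428]
orientation: [0.001, 0.757, -0.654, -0.0]
wrist_force: [-0.4, -0.1, -2.2]
finger_gap: 0.0611
```

Run:
```python
from h import *
delta([.5385,.209,.45])
snap('wrist','pics/w4.png');snap('side','pics/s4.png')
i=cv2.imread('pics/s4.png')[0:220,190:400];cv2.imwrite('pics/s4c.png',cv2.resize(i,None,fx=2.7,fy=2.7,interpolation=2))
```

```text
8.5167 [0.5385 0.2048 0.4428] yaw y -171.64 z [-1.6e-03 -9.0e-04 -1.0e+00] gap 0.0611 F [-0.4 -0.1 -2.2]
tool mm [-4.1 -0.6 -7.2]
```

View pics/w4.png

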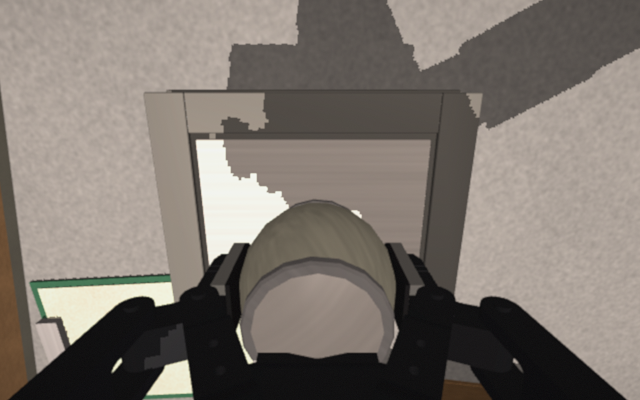

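View pics/s4c.png

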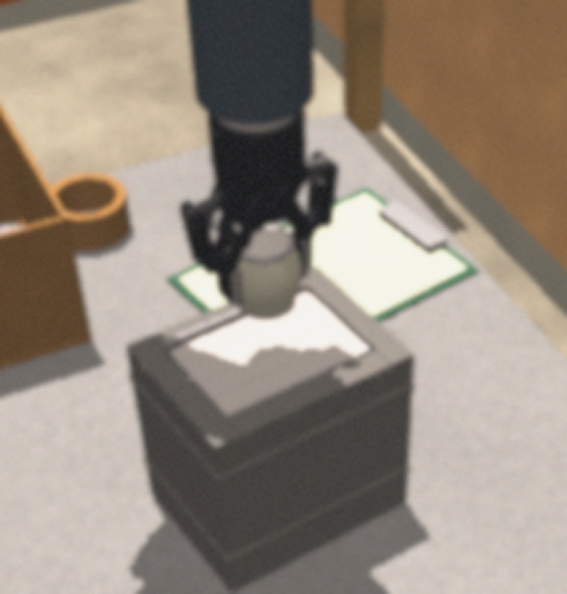

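Run:
```python
from h import *
a,b=ray('pics/w4.png',(145,93),.2),ray('pics/w4.png',(481,94),.2)
print(a,b,np.linalg.norm(a-b),np.degrees(np.arctan2(*(a-b)[[1,0]])))
u=(a-b)/np.linalg.norm(a-b);print('centre',(a+b)/2+.08*np.array([-u[1],u[0],0]))
c,d=ray('pics/w4.png',(189,134),.2),ray('pics/w4.png',(437,134),.2)
print(c,d,'centre',(c+d)/2+.055*np.array([-u[1],u[0],0]))
```

```text
[0.65346396 0.14702176 0.2       ] [0.44860848 0.11736959 0.2       ] 0.20699038863603073 8.236175268354506
centre [0.53957591 0.21137055 0.2       ]
[0.62582476 0.16823436 0.2       ] [0.46930998 0.14513689 0.2       ] centre [0.53968841 0.21111835 0.2       ]
```

jog_arm:
  deltas:
    - {"hand":255,"translation":[-5,0,5],"turn":[0,0,0]}
    - {"hand":255,"translation":[0,0,15],"turn":[0,0,0]}
    - {"hand":255,"translation":[0,0,15],"turn":[0,0,0]}
    - {"hand":255,"translation":[0,0,15],"turn":[0,0,0]}
    - {"hand":255,"translation":[0,0,10],"turn":[0,0,0]}
    - {"hand":255,"translation":[0,0,10],"turn":[0,0,0]}
    - {"hand":255,"translation":[0,0,10],"turn":[0,0,0]}
    - {"hand":255,"translation":[0,0,0],"turn":[0,0,0]}

```text
t: 9.28
eef_pos: [0.5378, 0.2096, 0.3617]
orientation: [0.001, 0.757, -0.653, -0.0]
wrist_force: [0.3, -0.7, -2.0]
finger_gap: 0.0612
```

Run:
```python
from h import *
delta([.539,.210,.320])
snap('wrist','pics/w5.png');snap('side','pics/s5.png')
i=cv2.imread('pics/s5.png')[0:220,190:400];cv2.imwrite('pics/s5c.png',cv2.resize(i,None,fx=2.7,fy=2.7,interpolation=2))
```

```text
9.2833 [0.5378 0.2096 0.3617] yaw y -171.55 z [-0.0025 -0.0014 -1.    ] gap 0.0612 F [ 0.3 -0.7 -2. ]
tool mm [-0.2 -1.3 41.7]
```

View pics/w5.png

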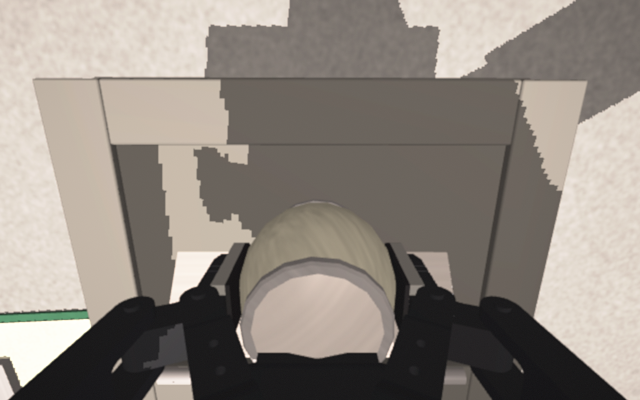

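View pics/s5c.png

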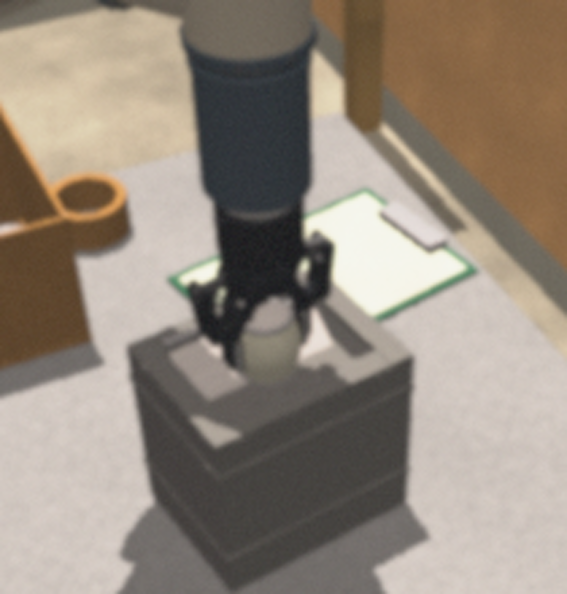

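The flap is opening under the can and the can sits central in the mouth (edges at columns ~112 and 508, can at ~317). Continuing down.

jog_arm:
  deltas:
    - {"hand":255,"translation":[0,-1,10],"turn":[0,0,0]}
    - {"hand":255,"translation":[0,0,10],"turn":[0,0,0]}
    - {"hand":255,"translation":[0,0,10],"turn":[0,0,0]}
    - {"hand":255,"translation":[0,0,8],"turn":[0,0,0]}
    - {"hand":255,"translation":[0,0,4],"turn":[0,0,0]}
    - {"hand":255,"translation":[0,0,0],"turn":[0,0,0]}
    - {"hand":255,"translation":[0,0,0],"turn":[0,0,0]}
    - {"hand":255,"translation":[0,0,0],"turn":[0,0,0]}

```text
t: 10.05
eef_pos: [0.5392, 0.2099, 0.3219]
orientation: [0.0, 0.757, -0.653, 0.0]
wrist_force: [-0.1, -0.8, -2.4]
finger_gap: 0.061
```

Run:
```python
from h import *
delta([.539,.210,.320])
snap('wrist','pics/w6.png');snap('top','pics/t6.png')
```

```text
10.05 [0.5392 0.2099 0.3219] yaw y -171.52 z [ 2.e-04 -2.e-04 -1.e+00] gap 0.061 F [-0.1 -0.8 -2.4]
tool mm [-0.1  0.2  1.9]
```

View pics/w6.png

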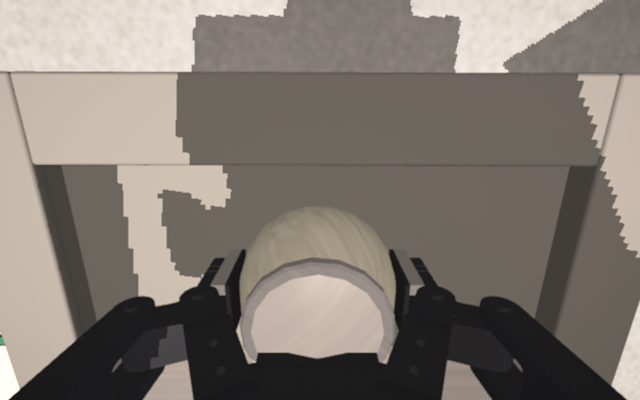

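The can is well below the rim with the flap open and the grip still at 61 mm. Letting go.

jog_arm:
  deltas:
    - {"hand":0,"translation":[0,0,0],"turn":[0,0,0]}
    - {"hand":0,"translation":[0,0,0],"turn":[0,0,0]}
    - {"hand":0,"translation":[0,0,0],"turn":[0,0,0]}
    - {"hand":0,"translation":[0,0,0],"turn":[0,0,0]}
    - {"hand":0,"translation":[0,0,0],"turn":[0,0,0]}
    - {"hand":0,"translation":[0,0,0],"turn":[0,0,0]}
    - {"hand":0,"translation":[0,0,0],"turn":[0,0,0]}
    - {"hand":0,"translation":[0,0,0],"turn":[0,0,0]}

```text
t: 10.82
eef_pos: [0.5391, 0.21, 0.3218]
orientation: [-0.0, 0.757, -0.653, 0.0]
wrist_force: [-0.3, 0.4, 0.5]
finger_gap: 0.0855
```

Run:
```python
from h import *
st()
snap('wrist','pics/w7.png')
```

```text
10.8167 [0.5391 0.21   0.3218] yaw y -171.52 z [ 3.e-04  1.e-04 -1.e+00] gap 0.0855 F [-0.3  0.4  0.5]
```

View pics/w7.png

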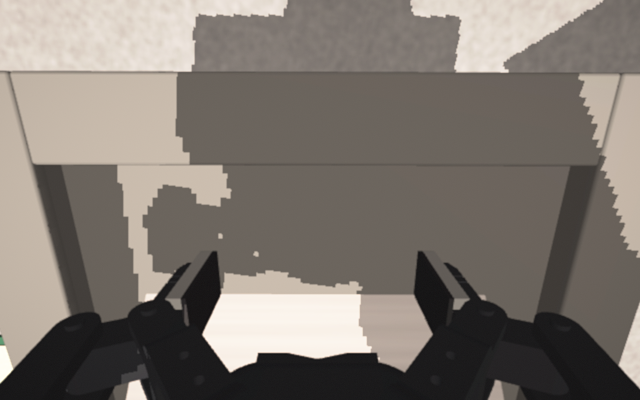

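The can has gone; the flap rests against the open fingers. Withdrawing straight up.

jog_arm:
  deltas:
    - {"hand":0,"translation":[0,0,-8],"turn":[0,0,0]}
    - {"hand":0,"translation":[0,0,-15],"turn":[0,0,0]}
    - {"hand":0,"translation":[0,0,-15],"turn":[0,0,0]}
    - {"hand":0,"translation":[0,0,-15],"turn":[0,0,0]}
    - {"hand":0,"translation":[0,0,-20],"turn":[0,0,0]}
    - {"hand":0,"translation":[0,0,-20],"turn":[0,0,0]}
    - {"hand":0,"translation":[0,0,-20],"turn":[0,0,0]}
    - {"hand":0,"translation":[0,0,-20],"turn":[0,0,0]}

```text
t: 11.53
eef_pos: [0.5388, 0.2098, 0.4561]
orientation: [-0.0, 0.757, -0.653, -0.0]
wrist_force: [-0.1, 1.4, 0.3]
finger_gap: 0.0856
```

jog_arm:
  deltas:
    - {"hand":0,"translation":[30,20,-5],"turn":[0,0,0]}
    - {"hand":0,"translation":[30,25,0],"turn":[0,0,0]}
    - {"hand":0,"translation":[30,25,0],"turn":[0,0,0]}
    - {"hand":0,"translation":[30,25,0],"turn":[0,0,0]}
    - {"hand":0,"translation":[20,15,0],"turn":[0,0,0]}
    - {"hand":0,"translation":[0,0,0],"turn":[0,0,0]}
    - {"hand":0,"translation":[0,0,0],"turn":[0,0,0]}
    - {"hand":0,"translation":[0,0,0],"turn":[0,0,0]}

```text
t: 12.2
eef_pos: [0.451, 0.0554, 0.46]
orientation: [-0.0, 0.757, -0.653, -0.0]
wrist_force: [0.4, 0.2, 0.1]
finger_gap: 0.0852
```

Run:
```python
from h import *
st()
snap('side','pics/s8.png');snap('top','pics/t8.png')
```

```text
12.2 [0.451  0.0554 0.46  ] yaw y -171.53 z [ 2.e-04  4.e-04 -1.e+00] gap 0.0852 F [0.4 0.2 0.1]
```

View pics/s8.png

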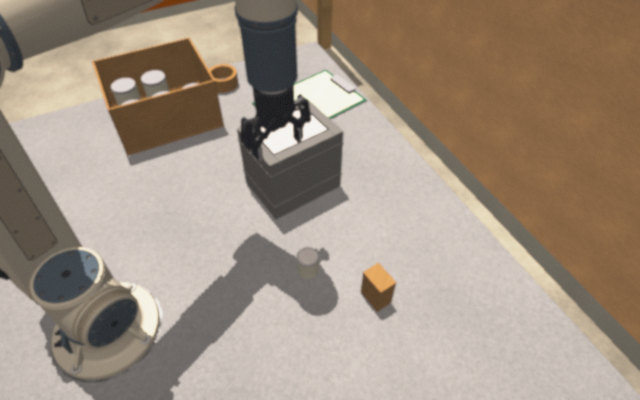

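View pics/t8.png

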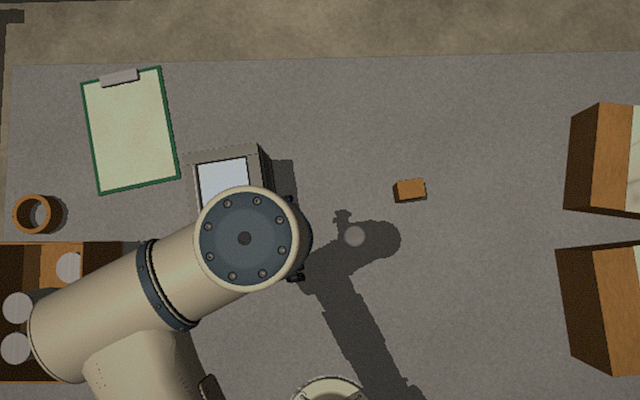

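Run:
```python
import cv2,numpy as np
c=lambda f:cv2.resize(cv2.imread(f)[90:200,230:350],None,fx=3.2,fy=3.2,interpolation=2)
cv2.imwrite('pics/c8.png',np.hstack([c('pics/side0.png'),c('pics/s8.png')]))
```

```text
(no output)
```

View pics/c8.png

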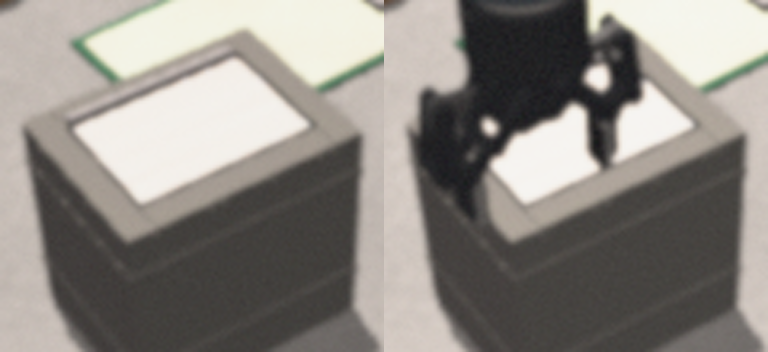

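The free edge lies in the same place as at the start, so the flap is shut. Handing in.

Run:
```python
from h import *
print(robot.hand_in())
```

```text
the job is handed in; nothing more can be done
None
```

I gripped the swollen can (the one at about x 0.45, y −0.33), pushed it through the flap and let it go inside the bin. I then lifted the hand out and handed in at 12.2 s.

**Push:** I pushed it down until its underside was about 60 mm below the bin's top, still held with the finger gap at 61 mm. The wrist camera showed the flap well open. I judged the flap angle from that depth and the pictures, since there is no reading of it.

**Last checks:**
- **Can:** it was gone from the fingers, and the flap was resting on them before I pulled out. I could not see it lying inside the bin once the flap had closed.
- **Flap:** its free edge is back where it was in the first side picture, so it looks shut. The gripper hid part of the flap in that picture.
- **Sound can:** it stands upright at its starting pixel in the top view, about (355, 236).
- **Arm:** the wrist force is near zero and the arm is clear of everything.

No check failed. The bin's position came out up to about 6 mm different in y between cameras. I centred on the wrist and top views, which agreed to within about 3 mm.

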